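Clamp the half-lapped block and spray its lap

ROBOT

A 6-joint arm with a two-finger parallel gripper is mounted at the origin on the work surface. World frame = base frame: x ahead of the robot, y to its left, z up, the work surface at z = 0. Lengths are in m, angles in rad, forces in N, time in s.
With the tool pointing down it reaches from about 0.375 to 0.975 m from the base axis. Payload 3.8 kg.
Tool frame: the origin (TCP) lies at the very end of the fingers, on their centre line; the grasp point (between the pads) lies 19 mm behind it; z points along the fingers, y is the line along which they close (so a half turn about z gives the same grasp; the last joint's range is limited). The gripper opens to 88 mm and grips with 3 to 60 N. Pads are 18 mm wide; open, the fingers measure 123 mm over their backs; the gripper's body (75 mm by 187 mm) begins 45 mm behind the grasp point.
Start: joints at [-1.33, 0.264, 1.604, -0, 1.274, -0.037], TCP at [0.185, -0.649, 0.239] pointing down, gripper open.
Joint ranges: [-2.63, 2.63], [-0.94, 2.18], [0.31, 2.57], [-1.31, 4.45], [0, 2.66], [-2.55, 2.55]. Speed limits (rad/s): [2.57, 2.57, 3.14, 3.14, 3.14, 3.14].

INTERFACE

Orientations are given as [roll, pitch, yaw] about the fixed x, y, z axes, in that order (R = Rz(yaw) Ry(pitch) Rx(roll)).
In Python, from cell import r gives the robot as it stands. The module is installed in compiled form; this text tells all that it offers.
- The arm moves only by the shell command python3 -m creep 'ROWS' [OPENING]. ROWS is JSON, one flat list of numbers, 6 for each row, row after row: the shift along the world's x, y, z in cm, then the turn, a rotation vector about the world's x, y, z in rad. A call has 1 to 8 rows; each row shifts and turns the commanded pose from where the row before left it; what a row does not reach is not made up. A row lasts 1/8 s, in which the tool goes at most 62.5 mm and 10.7 degrees, less where a joint would pass 70% of its speed; a pose out of reach is approached as far as the arm can. A call with a gripper value outside its range is refused whole. OPENING is the opening, from -1 (shut) to 1 (fully open), set as the call begins (- or left out, the last holds). The fingers move at their own pace and stop on an object; the grip force is fixed at half the most. Time passes only in rows, so rows that do not move let the fingers close. It gives the time, the measured TCP pose, the force, the opening and the grip force at its end, in the units of the state.
- r.get_obs(): the state, without advancing time (a new reading comes with each control period).
- r.capture(name): name is "scene" or "top" or "wrist"; returns the picture (400x640x3 uint8, red, green, blue); there is no depth.
- r.calibration(name): a dict with "intrinsics" (3x3 intrinsics, pixels), "rvec" (rotation vector, rad) and "tvec" (3), from world to camera coordinates, as OpenCV has them. Camera axes: x right, y down, z forward; pixel columns grow to the right and rows downward; lengths in m; the calibration is good to about 2 mm. A picture is of the moment at which its call begins: read the wrist's pose just before it. calibration takes no time and is no camera call; for the wrist camera it gives the pose at the moment of the call.
- r.finish_job(): hands the job in; it is judged then, once.
Trained networks look in the newest picture that a camera, given by its name, has taken for a name from the list of things; names that differ only in an ending like _2 or _b are one class to them, and where a whole thing is asked for, a point or a joint stands for the part that bears it (a point fixed in the world has none). Each returns a list of dicts, best first, with "score" (0 to 1); they miss things now and then, are a little off and sometimes report something else, mostly with a low value. They report only what shows in the picture. A call takes as long as a camera call. They do not tell look-alikes from the thing itself.
- r.cut_out(camera, name): "mask" (400x640 bool, what is visible of it) and "at" ([row, column] in pixels, amid what is visible of it).
The state is a dict: "t": time; "qpos": joint angles; "dq": joint speeds; "joint_efforts": joint torques, N m; "ee_pos": TCP position; "tool_rot": TCP orientation; "force": force on the tool from outside, world axes, zero at the start; "torque": the same for the moment, N m; "width": finger opening in m; "grip_force": force on a finger pad.
Only numpy, scipy, OpenCV 4.12 (cv2) and the standard library are available. Lean on these libraries where they do the work, as an engineer would, in place of code of your own. Each camera call takes 0.05 s, during which the arm holds its last target. There are 200 camera calls.

TASK

Get the half-lapped wooden block ready for gluing: set it (do not drop it) flat in the nest of the jig board, full-height end under the clamp and thin lap end away from the clamp's hinge. Then swing the clamp down until its foot rests on the block, and only after that press the spray can's cap right down and let it up again. Leave the plain offcut and everything else on the bench where it is, with the clamp staying down.

Things in the scene. Friction and masses are not known exactly. Their poses are not given: they have to be found in the camera images.
- block: half-lapped block, pale wood, loose, 105 x 45 x 38 mm, about 80 g. Origin: underside, below the centre of its full-height end. Own x along its length: full-height end (38 mm high) from x -30 to +30 mm; thin lap (19 mm high, flush with the underside: a step down seen from above) from x -75 to -30 mm. y: across the 45 mm width, z up. Starts flat on the bench.
- lap_end (a point): point on the block: upper edge of the lap's end face, at x = -75, y = 0, z = 19 mm in the block's frame
- jig: the jig: fixed plywood board, 18 mm thick, own x -100 to +140, y -60 to +210 mm; z up, x points from the nest to the clamp's hinge. Origin: underside, below where the block's origin belongs. A steel hinge post, 60 mm wide, stands at x 87 to 137 mm, up to z = 94 mm; the spray can is bracketed at x = -10, y = 170 mm.
- nest (a point): the nest's floor (jig's x = 0, y = 0, z = 18 mm): the board's top framed by four wooden cleats 12 mm wide, 12 mm high. Inside, in the jig's axes: x -78 to +33 mm, y -25.5 to +25.5 mm, 3 mm to spare on each side of the block, which lies in it with its own x along the jig's x and its origin at this point.
- clamp_foot (a point): centre of the underside of the clamp's rubber foot (20 mm across): 110 mm along the arm from the hinge axis, 24 mm below the arm's centreline; level, it comes down on the middle of the block's full-height end
- clamp (a joint): angle of the clamp arm, rad: 0 = level, pointing to the jig's -x, foot flat on the block; grows as it swings up and back, 1.57 = upright; stops at -0.08 and 1.95. Stiff friction hinge (0.3 N m, 2 to 3 N at the grip): stays where it is left. Starts at 1.5 to 1.85.
- clamp_hinge (a point): axis of the clamp arm, fixed at x = 110, y = 0, z = 80 mm in the jig's frame; the axis runs along the jig's y
- clamp_grip (a point): on the clamp arm: middle of the upper face of its black grip, 142 mm along the arm from the hinge axis, 8 mm above the centreline (arm upright: this face looks to the jig's +x). Arm 22 mm wide, 16 mm thick; grip 24 mm wide, 16 mm thick, from 118 to 166 mm from the axis.
- nozzle_top (a point): centre of the top of the spray can's white cap (30 mm across, 26 mm tall), about 182 mm above the bench; the can is 52 mm across. Press straight down.
- nozzle (a joint): how far the cap is pressed down in m: 0 up, 0.006 right down. Sprung: 1.5 N to start, 5.1 N right down; pops up when let go.
- offcut: plain wooden offcut, bystander: 105 x 45 x 38 mm, same wood as the block but with no step; origin: centre of underside
- pencil: flat carpenter's pencil, bystander: 125 x 14 x 8 mm, lying on the jig board between nest and can; origin: underside
- tape: tape measure, bystander: 70 x 38 x 55 mm; origin: centre of underside
- glue: glue bottle, bystander: 60 mm across, 170 mm tall; origin: centre of underside
- drill: cordless drill standing on its battery, bystander: about 200 mm tall; origin: centre of underside
- hammer: hammer lying on the bench, bystander: about 300 mm long
- screwjar: metal screw tin, bystander: 70 mm across, 80 mm tall; origin: centre of underside
There are look-alikes about, which are no part of the job. Leave any orange or pink look-alike of the block alone.

How it is judged:
By the outcome, as a careful person would: the job done as asked, in the order asked, and still so for the second after the job is handed in, with the robot touching nothing.
It also fails if it takes over 64 s, if anything falls off the work surface, if the arm or the gripper's body presses on something with over 40 N, if the wrist force passes 120 N, or if a joint passes its speed limit or range.

## Working session

There is one attempt and no reset: what is moved stays moved. The work goes in short steps, Python scripts to look and compute and a shell command to move; the robot and the scene stay as the last step left them, time stands still between calls to the robot, and variables do not carry over. Pictures are saved under pics/ and viewed, at most 13 in all, crops included, and the job is handed in when it is done.

```bash
mkdir -p pics; cat > h.py <<'E'
import numpy as np, cv2
from cell import r
def cal(n):
    c=r.calibration(n);R=cv2.Rodrigues(np.array(c["rvec"],float))[0]
    return np.array(c["intrinsics"],float),R,np.array(c["tvec"],float).ravel()
def proj(n,P):
    K,R,t=cal(n);p=(R@np.atleast_2d(P).T).T+t;q=(K@p.T).T
    return q[:,:2]/q[:,2:]
def back(n,uv,z):
    K,R,t=cal(n);C=-R.T@t
    uv=np.atleast_2d(uv).astype(float);d=(R.T@np.linalg.inv(K)@np.c_[uv,np.ones(len(uv))].T).T
    return C+d*((z-C[2])/d[:,2])[:,None]
def save(n,f):
    im=r.capture(n);cv2.imwrite('pics/'+f,im[:,:,::-1]);return im
E
python3 - <<'E'
from h import *
for n in("scene","top"):
    save(n,n+"0.png");K,R,t=cal(n);print(n,-R.T@t,K[0,0])
    for o in("block","jig","offcut","clamp","clamp_grip","nozzle_top","pencil","tape","glue","drill","hammer","screwjar"):
        print(o,[(round(d["score"],2),[int(x) for x in d["at"]],int(d["mask"].sum())) for d in r.cut_out(n,o)][:4])
print(r.get_obs())
E
```

```text
scene [1.24036096 0.88857725 1.00016336] 446.20003281748967
block [(0.87, [175, 288], 330), (0.78, [203, 283], 320), (0.66, [150, 306], 320), (0.51, [176, 324], 251)]
jig [(0.63, [234, 336], 5251)]
offcut [(0.86, [189, 248], 513)]
clamp [(0.82, [201, 293], 327), (0.38, [240, 263], 362)]
clamp_grip [(0.74, [196, 292], 351), (0.36, [238, 259], 332)]
nozzle_top [(0.51, [205, 368], 117)]
pencil [(0.61, [247, 329], 186)]
tape [(0.82, [239, 260], 318)]
glue [(0.92, [211, 222], 752)]
drill [(0.97, [299, 420], 3190)]
hammer [(0.65, [164, 229], 411)]
screwjar [(0.82, [279, 466], 765)]
top [0.43655312 0.02046856 1.67942667] 500.97582923854833
block [(0.94, [266, 361], 439), (0.77, [289, 415], 490), (0.61, [239, 389], 496)]
jig [(0.82, [212, 286], 5832)]
offcut [(0.64, [218, 250], 64), (0.55, [183, 399], 540), (0.45, [171, 305], 198)]
clamp [(0.49, [172, 305], 164), (0.48, [253, 164], 405)]
clamp_grip [(0.57, [170, 307], 204), (0.26, [237, 389], 470)]
nozzle_top [(0.44, [223, 251], 69)]
pencil [(0.43, [196, 276], 127)]
tape [(0.49, [151, 322], 324)]
glue [(0.22, [171, 307], 212)]
drill [(0.74, [197, 162], 1734)]
hammer [(0.94, [197, 457], 816), (0.58, [195, 276], 158)]
screwjar [(0.79, [250, 167], 429)]
{'t': 1.3, 'qpos': array([-1.32990546e+00,  2.63896881e-01,  1.60403324e+00,  3.81381135e-05,
        1.27370784e+00, -3.68999765e-02]), 'dq': array([-4.10808107e-04,  5.42135881e-05,  9.09035716e-04, -4.45570587e-04,
       -5.98597090e-04, -2.03921881e-05]), 'joint_efforts': array([ 5.71036526e-05, -5.02062285e+01, -3.57248855e+01,  7.25602708e-02,
        1.81762845e-02, -1.71073975e-05]), 'ee_pos': array([ 0.18511091, -0.64909657,  0.23868984]), 'tool_rot': array([-3.14154872e+00, -3.81135149e-05,  2.77779675e-01]), 'force': array([0.74042693, 0.91034826, 0.18448121]), 'torque': array([-0.01674154, -0.00811288,  0.01195823]), 'grip_force': 0.0, 'width': 0.0880083879257685}
```

View pics/top0.png

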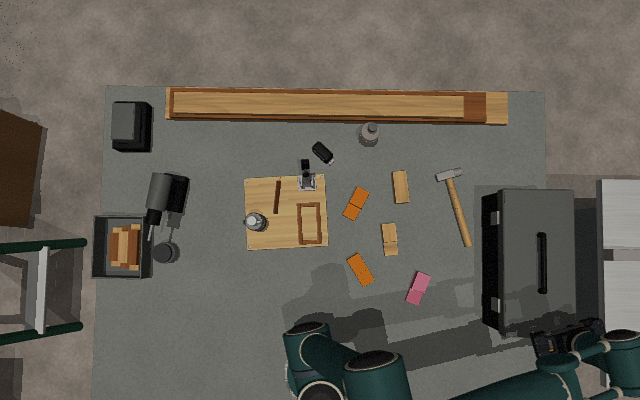

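View pics/scene0.png

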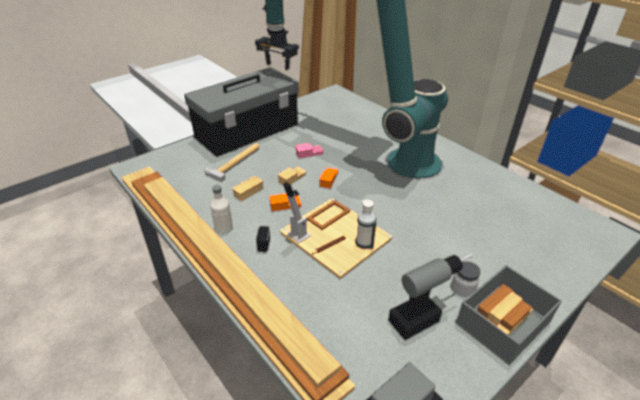

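The top view shows the pale stepped block at about row 239, col 389, and the plain offcut at (187,400). The jig is at (212,286) with its hinge towards +x and the can at (222,254). Orange and pink decoys lie around the block. I'll enlarge this area to measure it.

```bash
python3 - <<'E'
from h import *
im=cv2.imread('pics/top0.png');c=cv2.resize(im[150:260,240:410],None,fx=4.7,fy=4.7,interpolation=cv2.INTER_CUBIC);cv2.imwrite('pics/c1.png',c)
r.capture("top")
d=[x for x in r.cut_out("top","block")]
for x in d:
    p=cv2.minAreaRect(np.argwhere(x["mask"])[:,::-1].astype(np.float32));print(x["at"],p, back("top",cv2.boxPoints(p),.03).round(3).tolist())
x=r.cut_out("top","jig")[0]
p=cv2.minAreaRect(np.argwhere(x["mask"])[:,::-1].astype(np.float32));print(p,back("top",cv2.boxPoints(p),.018).round(4).tolist())
E
```

```text
[267.1, 359.6] ((360.058837890625, 269.26470947265625), (31.384241104125977, 14.920376777648926), 59.03623962402344) [[0.369, -0.079, 0.03], [0.395, -0.12, 0.03], [0.309, -0.174, 0.03], [0.283, -0.132, 0.03]]
[287.0, 417.7] ((416.84478759765625, 287.637939453125), (16.89827537536621, 32.49668502807617), 21.801406860351562) [[0.244, -0.267, 0.03], [0.342, -0.305, 0.03], [0.322, -0.357, 0.03], [0.224, -0.318, 0.03]]
[201.1, 354.0] ((355.2928771972656, 203.44361877441406), (13.972394943237305, 32.74197769165039), 27.758541107177734) [[0.516, -0.063, 0.03], [0.613, -0.112, 0.03], [0.592, -0.153, 0.03], [0.496, -0.104, 0.03]]
[237.7, 387.0] ((389.5799560546875, 238.5599822998047), (32.668338775634766, 16.263456344604492), 81.8698959350586) [[0.489, -0.187, 0.03], [0.498, -0.24, 0.03], [0.392, -0.256, 0.03], [0.384, -0.203, 0.03]]
[211.0, 291.9] ((284.7989501953125, 204.38394165039062), (88.36466979980469, 81.95862579345703), 86.3086166381836) [[0.682, 0.273, 0.03], [0.705, 0.001, 0.03], [0.413, -0.022, 0.03], [0.391, 0.246, 0.03]]
[137.4, 369.6] ((368.4000244140625, 133.70001220703125), (18.335756301879883, 25.043960571289062), 26.56505012512207) [[0.763, -0.103, 0.03], [0.839, -0.14, 0.03], [0.812, -0.194, 0.03], [0.736, -0.158, 0.03]]
((284.2781982421875, 203.45135498046875), (88.39002990722656, 82.83837127685547), 86.42366790771484) [[0.6876, 0.2778, 0.018], [0.7097, 0.0013, 0.018], [0.4159, -0.0218, 0.018], [0.3938, 0.2512, 0.018]]
```

View pics/c1.png

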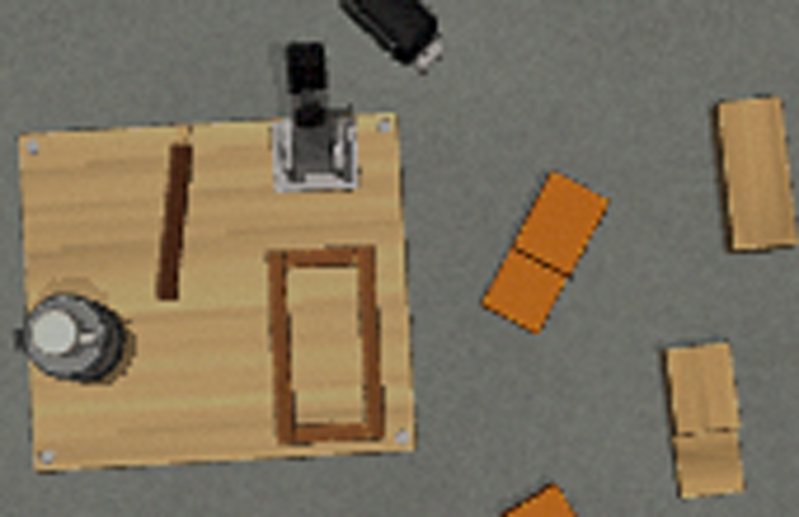

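The crop confirms three things. The block's full-height part is towards +x (crop rows 343–432) with the lap towards −x (432–497). The nest is framed at cols 266–383. The jig's axes are nearly the world's axes. Next I fit the poses.

```bash
cat >> h.py <<'E'
from scipy.optimize import least_squares
def T(q,P):
    P=np.array(P,float);c,s=np.cos(q[2]),np.sin(q[2])
    return np.c_[q[0]+c*P[:,0]-s*P[:,1],q[1]+s*P[:,0]+c*P[:,1],P[:,2]]
def fit(n,P,uv,q0):
    K,R,t=cal(n)
    f=lambda q:(cv2.projectPoints(T(q,P),R,t,K,None)[0][:,0]-uv).ravel()
    s=least_squares(f,q0);return s.x,np.abs(s.fun).max()
E
python3 - <<'E'
from h import *
g=lambda a:(np.array(a,float)+.5)/4.7-.5+[240,150]
J=np.array([[.14,.21,.018],[.14,-.06,.018],[-.1,-.06,.018],[-.1,.21,.018]])
N=np.array([[.045,.0375,.03],[.045,-.0375,.03],[-.09,-.0375,.03],[-.09,.0375,.03]])
uj=g([[19,135],[397,115],[413,450],[36,471]]);un=g([[266,253],[375,246],[383,438],[279,444]])
print(fit("top",J,uj,[.5,.05,0]),fit("top",np.r_[J,N],np.r_[uj,un],[.5,.05,0]))
q,_=fit("top",np.r_[J,N],np.r_[uj,un],[.5,.05,0])
print("block",fit("top",[[.03,.0225,.038],[.03,-.0225,.038],[-.03,.0225,.038],[-.03,-.0225,.038],[-.075,.0225,.019],[-.075,-.0225,.019]],g([[666,347],[731,343],[674,436],[738,430],[680,497],[744,492]]),[.45,-.2,0]))
uv=g([[54,333]]);print("noz",back("top",uv,.182),T(q,[[-.01,.17,.182]]))
# clamp
for a in(1.5,1.6,1.7,1.85):
    d=.142;e=.008
    P=T(q,[[.11-d*np.cos(a)+e*np.sin(a),0,.08+d*np.sin(a)+e*np.cos(a)]]);print(a,P,(proj("top",P)-[240,150])*4.7)
E
```

```text
(array([0.50883567, 0.04581581, 0.07170691]), np.float64(0.6990560620352539)) (array([0.50915167, 0.04556545, 0.07288398]), np.float64(0.8107544945044651))
block (array([ 0.46123741, -0.21909674,  0.11671921]), np.float64(0.40698472413401987))
noz [[0.48676893 0.21472274 0.182     ]] [[0.48679891 0.21438592 0.182     ]]
1.5 [[0.6168004  0.05342524 0.22221019]] [[307.99303981 124.79422609]]
1.6 [[0.63097032 0.05445983 0.22170586]] [[306.78625908 102.28114428]]
1.7 [[0.64501924 0.05548559 0.21978565]] [[305.64053182  80.32906007]]
1.85 [[0.66555935 0.05698529 0.21429636]] [[304.06729254  49.0547855 ]]
```

```bash
python3 -m creep '[0,0,6,0,0,0, 3,5,0,0,0,-0.023, 3,5,0,0,0,-0.023, 3,5,0,0,0,-0.023, 3,5,0,0,0,-0.023, 3,5,0,0,0,-0.023, 3,5,0,0,0,-0.023, 3,5,0,0,0,-0.023]' 1
python3 -m creep '[1.8,2.6,-3.3,0,0,0, 1.8,2.6,-3.3,0,0,0, 1.8,2.7,-3.3,0,0,0, 0,0,0,0,0,0, 0,0,0,0,0,0]'
python3 - <<'E'
from h import *
o=r.get_obs();print(o["ee_pos"],o["tool_rot"],o["t"]);im=save("wrist","w0.png")
K,R,t=cal("wrist");print(-R.T@t,R[2])
q=[.4612,-.2191,.1167]
print(proj("wrist",T(q,[[.03,.0225,.038],[.03,-.0225,.038],[-.03,.0225,.038],[-.03,-.0225,.038],[-.075,.0225,.019],[-.075,-.0225,.019]])).round(0).tolist())
for n in ("block","offcut"): print([(x["score"],x["at"]) for x in r.cut_out("wrist",n)])
E
```

```text
t: 2.45
ee_pos: [0.3958, -0.2975, 0.2991]
tool_rot: [3.141, -0.001, 0.116]
force: [1.4, -0.7, -0.7]
width: 0.0881
grip_force: 0.0
t: 3.08
ee_pos: [0.4494, -0.2207, 0.2006]
tool_rot: [3.141, -0.001, 0.117]
force: [0.2, 0.1, 0.5]
width: 0.0877
grip_force: 0.0
[ 0.44938902 -0.22070276  0.20057347] [ 3.14053043e+00 -5.44092603e-04  1.17338288e-01] 3.075
[ 0.51699716 -0.21269103  0.34684256] [-0.26531195 -0.0331133  -0.96359384]
[[292.0, 134.0], [345.0, 134.0], [293.0, 202.0], [343.0, 202.0], [295.0, 241.0], [341.0, 241.0]]
[(0.95, [358.2, 384.4]), (0.93, [40.4, 203.3]), (0.73, [261.2, 225.8]), (0.59, [181.4, 317.9])]
[(0.87, [28.9, 386.5]), (0.48, [96.6, 52.5])]
```

View pics/w0.png

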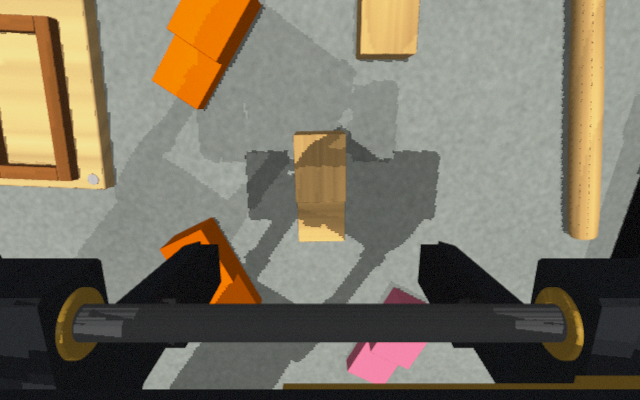

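The wrist picture shows the block at cols 294–346, rows 132–241, within 2–4 px of prediction, with the step near row 203. I'll refine the pose from this.

```bash
python3 - <<'E'
from h import *
B=[[.03,.0225,.038],[.03,-.0225,.038],[-.075,.0225,.019],[-.075,-.0225,.019]]
q,e=fit("wrist",B,np.array([[294,133],[346,132],[298,241],[345,240.]]),[.461,-.219,.117]);print(q,e)
print(T(q,[[-.012,0,0]]))
E
```

```text
[ 0.46264277 -0.221288    0.13266015] 0.6159942979908237
[[ 0.45074821 -0.22287526  0.        ]]
```

```bash
python3 -m creep '[0.1,-0.2,-5,0,0,0.015, 0,0,-5,0,0,0, 0,0,-4,0,0,0, 0,0,-3,0,0,0, 0,0,-1.3,0,0,0, 0,0,0,0,0,0]'
python3 -m creep '[0,0,0,0,0,0, 0,0,0,0,0,0, 0,0,0,0,0,0, 0,0,0,0,0,0, 0,0,0,0,0,0]' -1
```

```text
t: 3.98
ee_pos: [0.45, -0.2226, 0.0168]
tool_rot: [-3.141, 0.0, 0.131]
force: [0.2, -0.1, 0.1]
width: 0.0881
grip_force: 0.0
t: 4.6
ee_pos: [0.4503, -0.2221, 0.017]
tool_rot: [3.141, -0.0, 0.132]
force: [-0.5, 0.2, 2.6]
width: 0.0448
grip_force: 30.0
```

```bash
python3 -m creep '[0,0,4,0,0,0, 0,0,6,0,0,0, 0,2,5,0,0,0, 0,5,3.3,0,0,-0.01, 0,5,0,0,0,-0.02, 0,5,0,0,0,-0.02, 0,5,0,0,0,-0.01, 0,4.7,0,0,0,0]'
python3 -m creep '[-1,0,0,0,0,0, 0,0,0,0,0,0, 0,0,0,0,0,0]'
python3 - <<'E'
from h import *
o=r.get_obs();print(o["ee_pos"],o["tool_rot"],o["width"]);im=save("wrist","w1.png")
q=[.5092,.0456,.0729]
N=[[.045,.0375,.03],[.045,-.0375,.03],[-.09,-.0375,.03],[-.09,.0375,.03],[.033,.0255,.03],[.033,-.0255,.03],[-.078,-.0255,.03],[-.078,.0255,.03],[.087,.03,.094],[.087,-.03,.094],[.14,-.06,.018],[-.1,-.06,.018]]
print(proj("wrist",T(q,N)).round(0).tolist())
E
```

```text
t: 5.6
ee_pos: [0.4495, 0.0465, 0.1995]
tool_rot: [-3.142, 0.0, 0.072]
force: [0.8, -0.3, -1.2]
width: 0.0446
grip_force: 30.0
t: 5.98
ee_pos: [0.4401, 0.0439, 0.1996]
tool_rot: [3.141, -0.0, 0.07]
force: [0.2, 0.1, -0.2]
width: 0.0448
grip_force: 30.0
[0.44009426 0.04390235 0.19957936] [ 3.14126024e+00 -1.59275338e-05  7.03939588e-02] 0.04478476979844125
[[277.0, 43.0], [369.0, 42.0], [364.0, 203.0], [282.0, 203.0], [292.0, 58.0], [354.0, 58.0], [351.0, 190.0], [295.0, 190.0], [275.0, -49.0], [374.0, -49.0], [401.0, -89.0], [386.0, 210.0]]
```

View pics/w1.png

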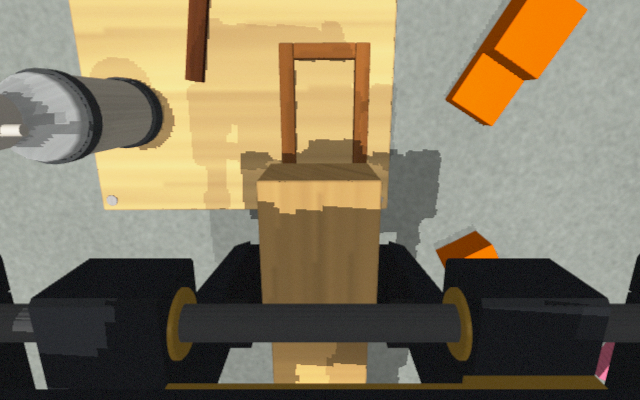

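The nest's far cleat is at rows 43–59, cols 280–369, matching prediction to within 3 px. The held block's front face spans (272,163)–(370,163) below and (259,181)–(380,181) above. I'll fit both.

```bash
python3 - <<'E'
from h import *
N=[[.045,.0375,.03],[.045,-.0375,.03],[.033,.0255,.03],[.033,-.0255,.03],[-.1,-.06,.018],[-.1,.21,.018],[-.05,.0375,.03],[-.05,-.0375,.03]]
u=np.array([[280,43],[370,42],[293,59.],[354,58],[387,208],[105,209],[282.5,150],[367.5,150]])
q,e=fit("wrist",N[:6],u[:6],[.509,.045,.07]);print("jig",q,e)
o=r.get_obs();zb=o["ee_pos"][2]-.017
b,e=fit("wrist",[[.03,.0225,zb],[.03,-.0225,zb],[.03,.0225,zb+.038],[.03,-.0225,zb+.038]],np.array([[272,163.5],[370,163.5],[259,181],[380,181.]]),[.452,.044,.07]);print("block",b,e)
print("block by tool",T([*o["ee_pos"][:2],o["tool_rot"][2]],[[.012,0,0]]))
E
```

```text
jig [0.50955867 0.04433169 0.07573681] 1.8671059556401133
block [0.45108056 0.04443365 0.07076137] 3.9028756898864003
block by tool [[0.45220864 0.04465788 0.        ]]
```

```bash
python3 -m creep '[2.9,0,0,0,0,0, 2.85,0,-2,0,0,0.004, 0,0,-4,0,0,0, 0,0,-4,0,0,0, 0,0,-3,0,0,0, 0,0,-1.5,0,0,0, 0,0,0,0,0,0, 0,0,0,0,0,0]'
python3 - <<'E'
from h import *
o=r.get_obs();print(o["ee_pos"],o["tool_rot"],o["width"]);im=save("wrist","w2.png")
print(proj("wrist",T([.5094,.045,.074],[[.045,.0375,.03],[.045,-.0375,.03],[.033,.0255,.03],[.033,-.0255,.03]])).round(0).tolist())
E
```

```text
t: 7.02
ee_pos: [0.499, 0.0446, 0.056]
tool_rot: [3.141, -0.002, 0.075]
force: [0.8, -0.6, -0.4]
width: 0.0447
grip_force: 30.0
[0.49900434 0.04463795 0.05604432] [ 3.14149252e+00 -2.47975030e-03  7.52319234e-02] 0.04470375193447585
[[241.0, 130.0], [401.0, 130.0], [268.0, 155.0], [374.0, 155.0]]
```

View pics/w2.png

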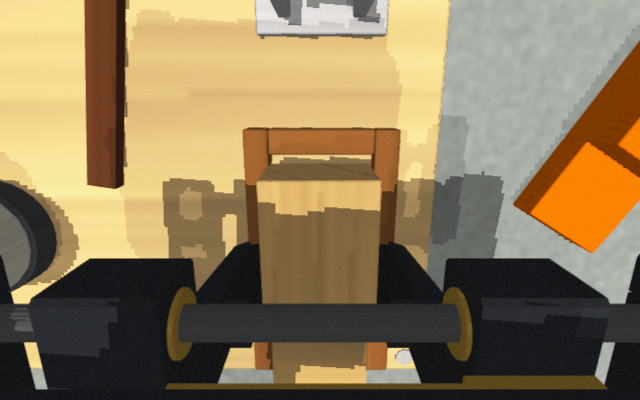

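The block hovers over the nest. Its lower front edge is at row 163, cols 271–370, and the nest's inner front edge is at row 154, cols 269–374. I'll work out the residual clearance.

```bash
python3 - <<'E'
from h import *
a=back("wrist",[[271,163],[370,163]],.039);b=back("wrist",[[269.5,154.5],[374,154.5]],.03);c=back("wrist",[[244,129],[400,129]],.03)
print(a,b,c,sep="\n")
print("front mid",a.mean(0),"nest inner mid",b.mean(0),"outer mid",c.mean(0))
E
```

```text
[[0.5383431  0.07001899 0.039     ]
 [0.54179045 0.02497141 0.039     ]]
[[0.54082515 0.07199448 0.03      ]
 [0.5446411  0.02213455 0.03      ]]
[[0.551899   0.08441211 0.03      ]
 [0.55749142 0.01135908 0.03      ]]
front mid [0.54006678 0.0474952  0.039     ] nest inner mid [0.54273313 0.04706452 0.03      ] outer mid [0.55469521 0.0478856  0.03      ]
```

```bash
python3 -m creep '[0,0,-0.6,0,0,0, 0,0,-0.6,0,0,0, 0,0,-0.5,0,0,0, 0,0,-0.2,0,0,0, 0,0,0,0,0,0, 0,0,0,0,0,0]'
```

```text
t: 7.82
ee_pos: [0.4977, 0.0449, 0.0358]
tool_rot: [3.142, -0.0, 0.076]
force: [-0.0, -0.9, -2.2]
width: 0.0449
grip_force: 30.0
```

```bash
python3 -m creep '[0,0,-0.05,0,0,0, 0,0,0,0,0,0]'
python3 -m creep '[0,0,-0.05,0,0,0, 0,0,0,0,0,0]'
python3 -m creep '[0,0,-0.05,0,0,0, 0,0,0,0,0,0]'
```

```text
t: 8.07
ee_pos: [0.4976, 0.0449, 0.0353]
tool_rot: [-3.142, -0.0, 0.076]
force: [-0.2, 0.4, -1.0]
width: 0.0449
grip_force: 30.0
t: 8.32
ee_pos: [0.4977, 0.0449, 0.035]
tool_rot: [3.142, -0.0, 0.076]
force: [-0.4, -0.3, 1.0]
width: 0.0447
grip_force: 30.0
t: 8.57
ee_pos: [0.4977, 0.0449, 0.0349]
tool_rot: [3.142, 0.0, 0.076]
force: [-2.2, -0.0, 7.2]
width: 0.0449
grip_force: 30.0
```

```bash
python3 -m creep '[0,0,0,0,0,0, 0,0,0,0,0,0, 0,0,0,0,0,0, 0,0,0,0,0,0]' 1
python3 -m creep '[0,0,2,0,0,0, 0,0,4,0,0,0, 0,0,5,0,0,0, -4,0,4,0,0,0, -4,0,4,0,0,0, -4,0,3,0,0,0, 0,0,0,0,0,0, 0,0,0,0,0,0]'
python3 - <<'E'
from h import *
o=r.get_obs();print(o["ee_pos"],o["tool_rot"],o["t"]);im=save("wrist","w3.png")
J=[.5094,.0450,.074]
for a in (1.4,1.5,1.6,1.7,1.8,1.9):
    f=lambda d,e:T(J,[[.11-d*np.cos(a)+e*np.sin(a),0,.08+d*np.sin(a)+e*np.cos(a)]])[0]
    P=[f(.166,-.008),f(.142,.008),f(.118,-.008),f(.11,-.024)]
    print(a,proj("wrist",P).round(0).tolist(),proj("scene",P).round(0).tolist())
im=save("scene","s3.png");m=r.cut_out("scene","clamp");print([(x["score"],x["at"],np.argwhere(x["mask"]).min(0),np.argwhere(x["mask"]).max(0)) for x in m])
c=im[150:260,230:390];c=cv2.resize(c,None,fx=5,fy=5,interpolation=cv2.INTER_CUBIC)[:,:,::-1]
w=cv2.imread('pics/w3.png');v=np.zeros((600,800,3),np.uint8);v[:550]=c;
cv2.imwrite('pics/v3.png',v[:550])
E
```

```text
t: 9.07
ee_pos: [0.4976, 0.0449, 0.0341]
tool_rot: [3.142, 0.0, 0.076]
force: [-0.1, 0.5, 0.1]
width: 0.0825
grip_force: 0.0
t: 10.07
ee_pos: [0.3778, 0.0449, 0.2539]
tool_rot: [3.142, -0.001, 0.076]
force: [0.1, 0.7, 0.0]
width: 0.0879
grip_force: 0.0
[0.37784087 0.04487912 0.25388451] [ 3.14154455e+00 -7.74876162e-04  7.58367461e-02] 10.075
1.4 [[352.0, -349.0], [348.0, -355.0], [343.0, -244.0], [341.0, -185.0]] [[307.0, 173.0], [302.0, 181.0], [305.0, 187.0], [309.0, 187.0]]
1.5 [[354.0, -437.0], [350.0, -415.0], [344.0, -285.0], [342.0, -220.0]] [[303.0, 174.0], [298.0, 183.0], [302.0, 188.0], [306.0, 188.0]]
1.6 [[356.0, -528.0], [350.0, -474.0], [345.0, -326.0], [343.0, -256.0]] [[298.0, 176.0], [295.0, 185.0], [299.0, 189.0], [303.0, 189.0]]
1.7 [[358.0, -617.0], [351.0, -528.0], [345.0, -365.0], [343.0, -294.0]] [[294.0, 179.0], [291.0, 188.0], [296.0, 191.0], [300.0, 190.0]]
1.8 [[359.0, -700.0], [351.0, -574.0], [346.0, -402.0], [344.0, -330.0]] [[290.0, 182.0], [287.0, 191.0], [293.0, 193.0], [298.0, 191.0]]
1.9 [[360.0, -770.0], [351.0, -611.0], [346.0, -435.0], [344.0, -365.0]] [[286.0, 185.0], [284.0, 194.0], [290.0, 195.0], [295.0, 193.0]]
[(0.74, [198.3, 294.4], array([183, 283]), array([221, 300]))]
```

View pics/w3.png

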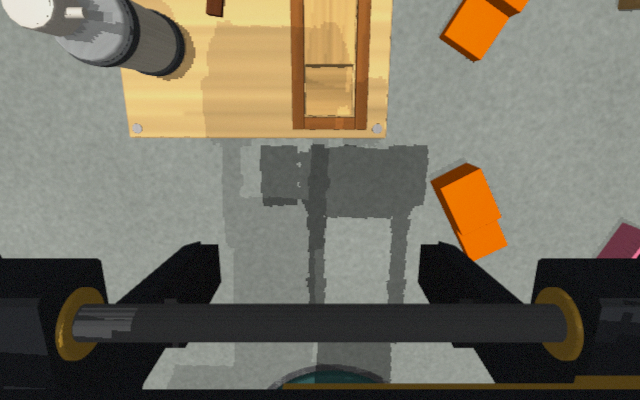

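View pics/v3.png

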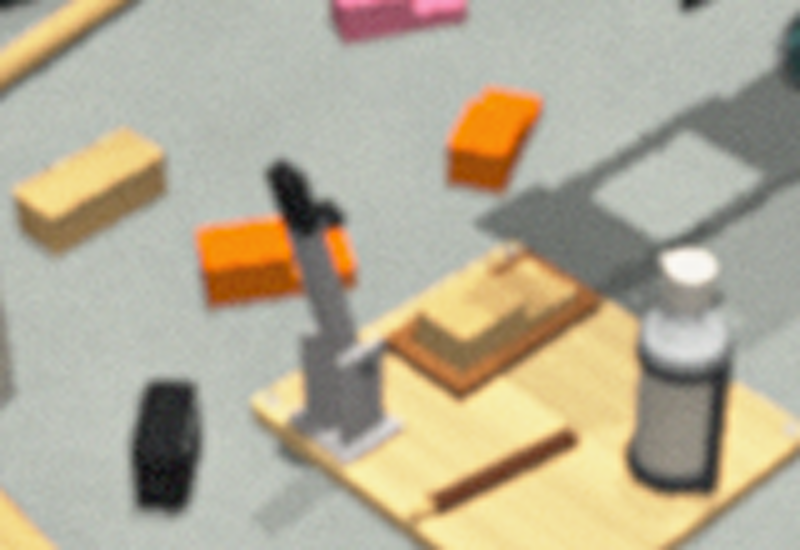

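The block lies flat in the nest, with its thin end near the robot. In the enlarged scene crop the grip's top is at about (283,165), which puts the clamp at about 1.83 rad. I'll go over and behind the clamp with the fingers closed.

```bash
python3 -m creep '[0,0,5,0,0,0, 5.5,0.25,0,0,0,0, 5.5,0.25,0,0,0,0, 5.5,0.25,0,0,0,0, 5.5,0.25,0,0,0,0, 5.5,0.25,0,0,0,0, 5.5,0.25,0,0,0,0, 0,0,0,0,0,0]' -1
python3 -m creep '[0,0,-4,0,0,0, 0,0,-4,0,0,0, 0,0,-1.5,0,0,0, 0,0,0,0,0,0]'
```

```text
t: 11.22
ee_pos: [0.7102, 0.0597, 0.2978]
tool_rot: [-3.141, 0.007, 0.075]
force: [-0.7, -0.1, -0.7]
width: 0.0103
grip_force: 0.0
t: 11.72
ee_pos: [0.7063, 0.0598, 0.2076]
tool_rot: [-3.142, 0.003, 0.076]
force: [-0.7, -0.4, 0.2]
width: 0.0004
grip_force: 0.0
```

```bash
python3 -m creep '[-2,-0.15,0,0,0,0, -1.5,-0.1,0,0,0,0, -1.5,-0.1,0,0,0,0, -1.5,-0.1,0,0,0,0, -1.5,-0.1,0,0,0,0, 0,0,0,0,0,0]'
python3 - <<'E'
from h import *
J=[.5094,.0450,.074]
for a in np.arange(1.5,-.05,-.1):
    P=T(J,[[.119-.13*np.cos(a)+.008*np.sin(a),0,.08+.13*np.sin(a)+.008*np.cos(a)]])[0]*100;print(round(a,1),P.round(2))
E
```

```text
t: 12.48
ee_pos: [0.6259, 0.0543, 0.209]
tool_rot: [-3.142, 0.002, 0.076]
force: [-0.7, 0.4, -0.0]
width: 0.0005
grip_force: 0.0
1.5 [62.69  5.37 21.02]
1.4 [61.39  5.27 20.95]
1.3 [60.11  5.18 20.74]
1.2 [58.85  5.09 20.41]
1.1 [57.64  5.   19.95]
1.0 [56.47  4.91 19.37]
0.9 [55.37  4.83 18.68]
0.8 [54.35  4.75 17.88]
0.7 [53.41  4.68 16.99]
0.6 [52.56  4.62 16.  ]
0.5 [51.81  4.56 14.93]
0.4 [51.18  4.52 13.8 ]
0.3 [50.66  4.48 12.61]
0.2 [50.26  4.45 11.37]
0.1 [49.99  4.43 10.09]
-0.0 [49.84  4.42  8.8 ]
```

```bash
python3 -m creep '[-1.2,-0.1,0,0,0,0, -1.2,-0.1,-0.2,0,0,0]'
python3 - <<'E'
from h import *
im=save("scene","s4.png")
c=im[140:260,230:390];cv2.imwrite('pics/v4.png',cv2.resize(c,None,fx=5,fy=5,interpolation=cv2.INTER_CUBIC)[:,:,::-1])
E
```

```text
t: 12.72
ee_pos: [0.6031, 0.0525, 0.2067]
tool_rot: [-3.141, 0.0, 0.076]
force: [2.6, 0.8, -0.5]
width: 0.0004
grip_force: 1.1
```

View pics/v4.png

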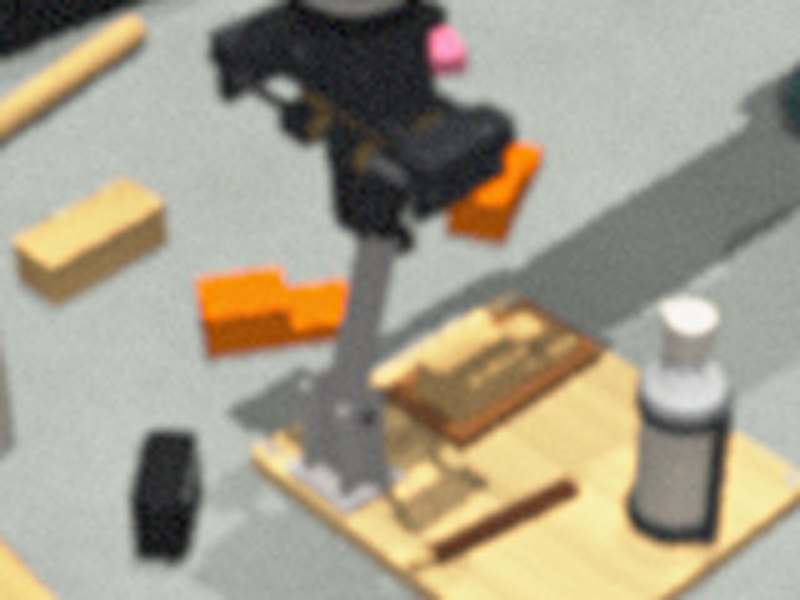

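The fingers are behind the grip at about (375,215) in the crop. The arm has swung to about 1.3 rad with 2.6 N on the tool, so the push works. I'll follow the arc.

```bash
python3 -m creep '[-1.3,-0.1,-0.2,0,0,0, -1.2,-0.1,-0.5,0,0,0, -1.2,-0.1,-0.6,0,0,0, -1.1,-0.1,-0.7,0,0,0, -1.0,-0.1,-0.8,0,0,0, -0.9,-0.1,-0.9,0,0,0, -0.9,0,-1,0,0,0]'
python3 -m creep '[-0.7,-0.1,-1.0,0,0,0, -0.6,0,-1.1,0,0,0, -0.5,-0.1,-1.2,0,0,0, -0.4,0,-1.2,0,0,0, -0.3,0,-1,0,0,0]'
```

```text
t: 13.65
ee_pos: [0.5269, 0.0461, 0.1595]
tool_rot: [3.141, 0.0, 0.076]
force: [0.4, 0.1, 1.1]
width: 0.0006
grip_force: 0.9
t: 14.28
ee_pos: [0.5026, 0.0442, 0.1043]
tool_rot: [3.141, -0.0, 0.076]
force: [1.0, -0.8, 2.4]
width: 0.0001
grip_force: 0.7
```

```bash
python3 -m creep '[-0.3,0,-0.6,0,0,0, -0.1,0,-0.5,0,0,0, 0,0,-0.2,0,0,0]'
for i in 1; do python3 -m creep '[0,0,-0.1,0,0,0, 0,0,-0.1,0,0,0]'; done
python3 -m creep '[0,0,-0.1,0,0,0, 0,0,0,0,0,0]'
```

```text
t: 14.65
ee_pos: [0.4983, 0.0444, 0.0919]
tool_rot: [-3.142, 0.001, 0.076]
force: [-0.3, -0.2, 1.1]
width: 0.0004
grip_force: 0.7
t: 14.9
ee_pos: [0.4984, 0.0444, 0.0902]
tool_rot: [-3.142, 0.0, 0.076]
force: [-0.9, -0.6, 1.5]
width: 0.0006
grip_force: 0.7
t: 15.15
ee_pos: [0.4987, 0.0444, 0.0891]
tool_rot: [-3.142, -0.0, 0.076]
force: [-0.7, -0.5, 0.1]
width: 0.0005
grip_force: 0.0
```

```bash
python3 -m creep '[0,0,-0.1,0,0,0]'
python3 -m creep '[0,0,-0.1,0,0,0]'
python3 -m creep '[0,0,-0.1,0,0,0, 0,0,0,0,0,0]'
```

```text
t: 15.28
ee_pos: [0.4987, 0.0444, 0.0884]
tool_rot: [-3.142, -0.0, 0.076]
force: [-3.0, 0.2, 10.1]
width: 0.0002
grip_force: 5.3
t: 15.4
ee_pos: [0.4987, 0.0444, 0.0883]
tool_rot: [-3.142, 0.0, 0.076]
force: [-5.9, -0.0, 14.2]
width: 0.0005
grip_force: 7.1
t: 15.65
ee_pos: [0.4988, 0.0444, 0.0883]
tool_rot: [-3.142, 0.0, 0.076]
force: [-8.4, -0.7, 15.7]
width: 0.0006
grip_force: 7.9
```

```bash
python3 -m creep '[0,0,3,0,0,0, 0,0,5,0,0,0, 0,0,5.3,0,0,0, -0.4,5.7,0,0,0,0, -0.4,5.7,0,0,0,0, -0.4,5.6,0,0,0,0, 0,0,-2,0,0,0, 0,0,0,0,0,0]'
python3 - <<'E'
from h import *
print(r.get_obs()["ee_pos"])
im=save("scene","s5.png")
c=im[140:260,260:420];cv2.imwrite('pics/v5.png',cv2.resize(c,None,fx=5,fy=5,interpolation=cv2.INTER_CUBIC)[:,:,::-1])
E
```

```text
t: 16.65
ee_pos: [0.4851, 0.2146, 0.1974]
tool_rot: [3.14, 0.003, 0.077]
force: [-0.0, 0.2, 0.4]
width: 0.0008
grip_force: 0.0
[0.48514786 0.21461129 0.19738943]
```

View pics/v5.png

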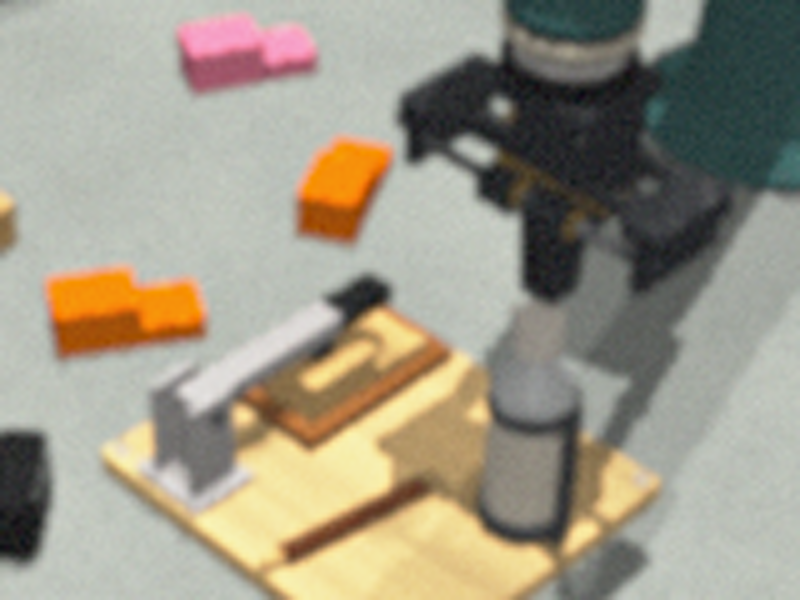

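The clamp is down level with its foot on the block, and the fingertips hang just over the white cap at (540,320). I'll press until the cap bottoms, watching the force.

```bash
python3 -m creep '[0,0,-0.6,0,0,0, 0,0,-0.4,0,0,0]'
python3 -m creep '[0,0,-0.4,0,0,0, 0,0,-0.2,0,0,0]'
python3 -m creep '[0,0,-0.2,0,0,0]'
python3 -m creep '[0,0,-0.1,0,0,0]'
```

```text
t: 16.95
ee_pos: [0.487, 0.2137, 0.1894]
tool_rot: [-3.141, -0.001, 0.074]
force: [0.5, 0.3, -0.1]
width: 0.0004
grip_force: 0.0
t: 17.2
ee_pos: [0.4866, 0.214, 0.183]
tool_rot: [3.142, 0.0, 0.075]
force: [0.4, 0.1, 0.0]
width: 0.0007
grip_force: 0.0
t: 17.32
ee_pos: [0.4867, 0.2142, 0.1813]
tool_rot: [3.141, 0.0, 0.076]
force: [-1.4, -1.1, 2.5]
width: 0.0006
grip_force: 1.0
t: 17.45
ee_pos: [0.4867, 0.2142, 0.1804]
tool_rot: [3.141, -0.0, 0.076]
force: [-0.3, -1.5, 2.3]
width: 0.0005
grip_force: 1.3
```

```bash
python3 -m creep '[0,0,-0.2,0,0,0, 0,0,-0.2,0,0,0]'
python3 -m creep '[0,0,-0.1,0,0,0]'
python3 -m creep '[0,0,-0.1,0,0,0]'
python3 -m creep '[0,0,-0.1,0,0,0]'
```

```text
t: 17.7
ee_pos: [0.4868, 0.2143, 0.1766]
tool_rot: [3.141, -0.0, 0.076]
force: [-0.8, -1.8, 4.4]
width: 0.0002
grip_force: 2.4
t: 17.82
ee_pos: [0.4868, 0.2143, 0.1763]
tool_rot: [3.141, -0.001, 0.076]
force: [-5.1, -3.3, 12.1]
width: 0.0004
grip_force: 6.0
t: 17.95
ee_pos: [0.4869, 0.2143, 0.1762]
tool_rot: [3.141, -0.001, 0.076]
force: [-6.8, -4.4, 16.6]
width: 0.0004
grip_force: 8.3
t: 18.08
ee_pos: [0.4869, 0.2144, 0.1762]
tool_rot: [3.141, -0.001, 0.076]
force: [-7.9, -5.2, 20.7]
width: 0.0007
grip_force: 10.6
```

The cap is hard against its stop, having travelled 6 mm, with 20 N on the tool. I'll let it up, retreat and check.

```bash
python3 -m creep '[0,0,0.5,0,0,0, 0,0,1,0,0,0, 0,0,4,0,0,0, 0,0,5,0,0,0, -1,-2,3,0,0,0, -2,-4,0,0,0,0, -2,-4,0,0,0,0, 0,0,0,0,0,0]'
python3 -m creep '[-1,-6,0,0,0,0, 0,-6,0,0,0,0, 0,-6,0,0,0,0, 0,-6,0,0,0,0, 0,-3,0,0,0,0, 0,0,0,0,0,0, 0,0,0,0,0,0, 0,0,0,0,0,0]'
python3 - <<'E'
from h import *
a=save("top","t6.png");b=save("scene","s6.png")
f=lambda im,y,x:cv2.resize(im[y:y+110,x:x+80],None,fx=5,fy=5,interpolation=cv2.INTER_CUBIC)
a2=a[150:270,240:420];b2=b[140:260,220:400]
v=np.vstack([cv2.resize(x,(450,300),interpolation=cv2.INTER_CUBIC) for x in(a2,b2)])
cv2.imwrite('pics/v6.png',v[:,:,::-1])
E
```

```text
t: 19.08
ee_pos: [0.4357, 0.113, 0.3083]
tool_rot: [-3.141, -0.001, 0.073]
force: [0.3, 0.6, 0.3]
width: 0.0001
grip_force: 0.0
t: 20.08
ee_pos: [0.4269, -0.1542, 0.3081]
tool_rot: [-3.141, -0.0, 0.078]
force: [-0.3, -0.3, 0.2]
width: 0.0007
grip_force: 0.0
```

View pics/v6.png

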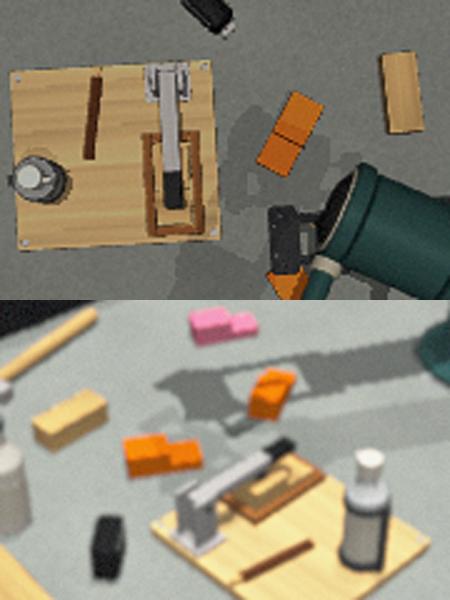

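The block is in the nest with the clamp level on it, from (165,80) to (172,205) in the top crop. The cap is up, and the offcut, pencil and other things are where they were.

```bash
python3 -c "
from cell import r
print(r.finish_job())"
```

```text
the job is handed in; nothing more can be done
None
```

I handed the job in at about 20 s: the block lies flat in the nest with its thin end away from the hinge, the clamp is down on it, and the spray cap was then pressed right down and let up, with nothing else seen to have moved.

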